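Put the right lid on each food box

TASK

The washed food boxes and their lids are spread over the slab. Cover each of the four boxes with the lid of its own colour and size, dropped in and lying flat on the rim all round; leave the boxes standing where they are, and do not disturb the glass tumbler or the red colander.

Things in the scene. Friction and masses are not known exactly. Their poses are not given: they have to be found in the camera images.
- large_blue_box: large round open blue plastic food box, loose, standing upright: 120 mm outside diameter, 114 mm mouth, wall 3 mm, 58 mm high to the rim. Origin: centre of its underside; z up.
- large_blue_lid: large round blue lid, right way up on the slab: flange 132 mm wide, 4 thick; below it a plug 98 wide, 8 deep that drops loosely into the large blue box; on top a central upright white knob, a cylinder 26 wide, 26 tall. Origin: centre of the plug's underside, z up: flange top at 12 mm, knob from 12 to 38. Seated, the flange rests on the rim, origin 50 mm above the box's origin.
- large_yellow_box: large round open yellow plastic food box, loose, standing upright: 120 mm outside diameter, 114 mm mouth, wall 3 mm, 58 mm high to the rim. Origin: centre of its underside; z up.
- large_yellow_lid: large round yellow lid, right way up on the slab: flange 132 mm wide, 4 thick; below it a plug 98 wide, 8 deep that drops loosely into the large yellow box; on top a central upright white knob, a cylinder 26 wide, 26 tall. Origin: centre of the plug's underside, z up: flange top at 12 mm, knob from 12 to 38. Seated, the flange rests on the rim, origin 50 mm above the box's origin.
- small_blue_box: small round open blue plastic food box, loose, standing upright: 88 mm outside diameter, 82 mm mouth, wall 3 mm, 44 mm high to the rim. Origin: centre of its underside; z up.
- small_blue_lid: small round blue lid, right way up on the slab: flange 100 mm wide, 4 thick; below it a plug 66 wide, 8 deep that drops loosely into the small blue box; on top a central upright white knob, a cylinder 26 wide, 26 tall. Origin: centre of the plug's underside, z up: flange top at 12 mm, knob from 12 to 38. Seated, the flange rests on the rim, origin 36 mm above the box's origin.
- small_yellow_box: small round open yellow plastic food box, loose, standing upright: 88 mm outside diameter, 82 mm mouth, wall 3 mm, 44 mm high to the rim. Origin: centre of its underside; z up.
- small_yellow_lid: small round yellow lid, right way up on the slab: flange 100 mm wide, 4 thick; below it a plug 66 wide, 8 deep that drops loosely into the small yellow box; on top a central upright white knob, a cylinder 26 wide, 26 tall. Origin: centre of the plug's underside, z up: flange top at 12 mm, knob from 12 to 38. Seated, the flange rests on the rim, origin 36 mm above the box's origin.
- tumbler: clear glass tumbler, 68 mm diameter at the mouth, 52 mm at the foot, 88 mm high, standing loose beyond the boxes; leave it alone. Origin: centre of its underside.
- colander: red plastic colander, 170 mm diameter at the rim (210 mm over its two ears), 75 mm high, standing loose to the robot's left; leave it alone. Origin: centre of its underside.
Things that resemble listed ones, but are neither listed nor needed, are in the scene too. What is shaped like the large_yellow_lid but orange or pink is not meant.

How it is judged:
At the end, for the whole second after the job is handed in: Every lid sits on the box of its own colour and size: centred within 10 mm, at its seated height within 3 mm, tilted less than 0.06 rad; every box upright on the slab (less than 0.06 rad, underside below 5 mm), all lids released and everything at rest (below 0.02 m/s) (horizontal distance between large_blue_lid and large_blue_box below 0.01 m and z of large_blue_lid in the frame of large_blue_box between 0.047 and 0.053 m and angle between each of large_blue_lid, large_blue_box, large_yellow_lid, large_yellow_box, small_blue_lid, small_blue_box, small_yellow_lid, small_yellow_box's own z axis and vertical below 0.06 rad and height (world z) of each of large_blue_box, large_yellow_box, small_blue_box, small_yellow_box below 0.005 m and linear speed of each of large_blue_lid, large_blue_box, large_yellow_lid, large_yellow_box, small_blue_lid, small_blue_box, small_yellow_lid, small_yellow_box below 0.02 m/s and contact force between the fingers and large_blue_lid below 0.1 N and horizontal distance between large_yellow_lid and large_yellow_box below 0.01 m and z of large_yellow_lid in the frame of large_yellow_box between 0.047 and 0.053 m and contact force between the fingers and large_yellow_lid below 0.1 N and horizontal distance between small_blue_lid and small_blue_box below 0.01 m and z of small_blue_lid in the frame of small_blue_box between 0.033 and 0.039 m and contact force between the fingers and small_blue_lid below 0.1 N and horizontal distance between small_yellow_lid and small_yellow_box below 0.01 m and z of small_yellow_lid in the frame of small_yellow_box between 0.033 and 0.039 m and contact force between the fingers and small_yellow_lid below 0.1 N); the robot touches nothing.
It fails at once if a food box is shifted more than 40 mm (distance of any of large_blue_box, large_yellow_box, small_blue_box, small_yellow_box from where it was at the start of the episode above 0.04 m).
It fails at once if the tumbler is shifted more than 30 mm or tipped (distance of tumbler from where it was at the start of the episode above 0.03 m or angle between tumbler's own z axis and vertical above 0.3 rad).
It fails at once if the colander is shifted more than 30 mm or tipped (distance of colander from where it was at the start of the episode above 0.03 m or angle between colander's own z axis and vertical above 0.3 rad).
It also fails if it takes over 99 s, if anything falls off the work surface, if the arm or the gripper's body presses on something with over 40 N, if the wrist force passes 120 N, or if a joint passes its speed limit or range.

ROBOT

A 6-joint arm with a two-finger parallel gripper is mounted at the origin on the work surface. World frame = base frame: x ahead of the robot, y to its left, z up, the work surface at z = 0. Lengths are in m, angles in rad, forces in N, time in s.
With the tool pointing down it reaches from about 0.275 to 0.875 m from the base axis. Payload 12.5 kg.
Tool frame: the origin (TCP) lies on the centre line of the jaws, within the pads' length; the fingertips stand env.tcp_to_tips ahead of it and the grasp point (between the pads) lies 6 mm ahead of it (env.tcp_to_tips is the distance from the TCP to the fingertips, in m); z points along the fingers, y is the direction in which the jaws open and shut (so a half turn about z gives the same grasp; the last joint's range is limited). The gripper opens to 85 mm and grips with 20 to 120 N. Pads are 22 mm wide; open, the fingers measure 114 mm over their backs; the gripper's body (76 mm by 85 mm) begins 54 mm behind the grasp point. The pads swing forward as they close: fully open they stand 13 mm farther back than shut.
Start: joints at [1.082, 0.351, 1.652, -0, 1.139, -0.085], TCP at [0.216, 0.506, 0.256] pointing down, gripper open.
Joint ranges: [-2.75, 2.75], [-0.79, 2.1], [0.01, 2.65], [-1.57, 4.71], [0.07, 3.14], [-2.87, 2.87]. Speed limits (rad/s): [2.22, 2.22, 2.79, 3.14, 3.14, 3.14].

INTERFACE

Orientations are given as a rotation vector (axis times angle).
In Python, from cell import env gives the robot as it stands.
- The arm moves only by the tool move_arm, never from a script. Its argument "commands" is a list of rows, each an object of numbers: "gripper": the closure in counts, from 0 (fully open) to 255 (shut); "dx", "dy", "dz": the shift along the tool's x, y, z in m; "roll": the turn about the tool's z in degrees. A call has 1 to 5 rows; each row is the pose to reach, as a shift and turn from the pose commanded when the call began, along the tool's axes at that moment; what a row does not reach only later rows make up. A row lasts 1/10 s, in which the tool goes at most 50 mm and 8.59 degrees, less where a joint would pass 70% of its speed; a pose out of reach is approached as far as the arm can. A call with a gripper value outside its range is refused whole. The fingers move at their own pace and stop on an object; the grip force is fixed at half the most. Time passes only in rows, so rows that repeat a pose let the fingers close. It gives the time, the measured TCP pose, the force and the opening at its end, in the units of the state.
- env.sense(): the state, without advancing time (a new reading comes with each control period).
- env.camera(name): name is "side" or "top" or "wrist"; returns a dict with "image" (480x640x3 uint8, blue, green, red), "fx", "fy", "cx", "cy" (pixels), "pose" (4x4, takes a point from camera to world coordinates). Camera axes: x right, y down, z forward; pixel columns grow to the right and rows downward; lengths in m; the calibration is good to about 2 mm. The wrist camera is an equidistant fisheye: a pixel r from the principal point sees the ray r / f radians off the axis. A picture is of the moment at which its call begins. There is no depth.
- env.job_done(): hands the job in, once; it reports no verdict.
The state is a dict: "time_s": time; "q": joint angles; "joint_vel": joint speeds; "tau": joint torques, N m; "ee_pos": TCP position; "tcp_rot": TCP orientation; "ft_force": force on the tool from outside, world axes, zero at the start; "moment": the same for the moment, N m; "width": finger opening in m.
Only numpy, scipy, OpenCV 4.12 (cv2) and the standard library are available. Lean on these libraries where they do the work, as an engineer would, in place of code of your own. Each camera call takes 0.05 s, during which the arm holds its last target.

## Working session

There is one attempt and no reset: what is moved stays moved. The work goes in short steps, Python scripts to look and compute and a tool call to move; the robot and the scene stay as the last step left them, time stands still between calls to the robot, and variables do not carry over. Pictures are saved under pics/ and viewed, and the job is handed in when it is done.

Besides the shell and the picture viewer there is one more tool, called by a JSON object that holds its "fn" and its "kwargs", one argument or row to a line. move_arm: Moves the arm, as the interface text tells. Its arguments: {"type":"object","properties":{"commands":{"type":"array"}},"required":["commands"]}

```bash
mkdir -p pics; ls
python3 - <<'E'
from cell import env
import cv2
s=env.sense();print(s, env.tcp_to_tips)
for n in("top","side","wrist"):
    c=env.camera(n);cv2.imwrite(f"pics/{n}0.png",c["image"]);print(n,c["fx"],c["fy"],c["cx"],c["cy"],c["pose"])
E
```

```text
pics
{'time_s': 0.0, 'q': array([ 1.08243794e+00,  3.51263190e-01,  1.65244230e+00, -1.29616603e-07,
        1.13908811e+00, -8.45993520e-02]), 'joint_vel': array([-9.95122795e-04, -8.38612695e-05, -6.33678975e-04,  4.61237189e-04,
        7.84973005e-04,  1.01120233e-04]), 'tau': array([-6.77250955e-04, -5.06081736e+01, -2.91408098e+01,  3.66482686e-05,
        4.38302857e-03,  2.81500962e-05]), 'ee_pos': array([0.21591436, 0.50551276, 0.25573672]), 'tcp_rot': array([-6.29855773e-01, -3.07745860e+00,  1.80941244e-03]), 'ft_force': array([-0.61781196, -0.08182446, -0.31868723]), 'moment': array([ 0.04288109,  0.03268236, -0.01557589]), 'width': 0.0852425279543997} 0.025
top 556.6753760553513 556.6753760553513 312.63918505065953 238.63014496543002 [[-0.00473454 -0.99770335  0.06756925  0.44232195]
 [-0.99995903  0.00524492  0.00737797  0.11098466]
 [-0.00771542 -0.06753155 -0.99768731  1.47380244]
 [ 0.          0.          0.          1.        ]]
side 615.3667193115739 615.3667193115739 315.91709515254644 230.78756125234085 [[ 0.96894653 -0.14765641  0.19834365  0.20102991]
 [-0.24726323 -0.58466573  0.77267515 -1.19027082]
 [ 0.00187429 -0.79772399 -0.60301983  1.06696085]
 [ 0.          0.          0.          1.        ]]
wrist 371.64829954431775 371.64829954431775 310.150833117002 239.46212558235857 [[ 3.92404939e-01  8.77773375e-01  2.74831341e-01  1.44826248e-01]
 [ 9.19792529e-01 -3.74394223e-01 -1.17518805e-01  5.35621680e-01]
 [-2.59611789e-04  2.98902773e-01 -9.54283535e-01  3.73940375e-01]
 [ 0.00000000e+00  0.00000000e+00  0.00000000e+00  1.00000000e+00]]
```

View pics/top0.png

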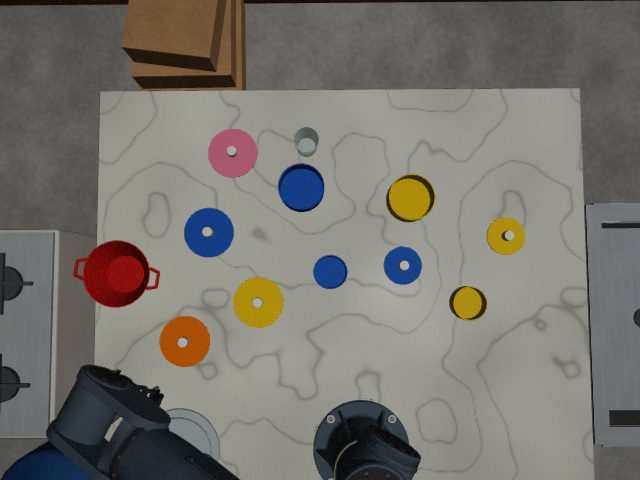

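View pics/side0.png

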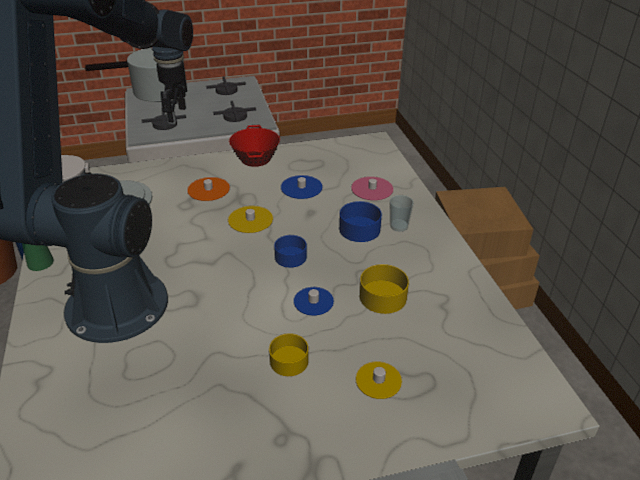

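View pics/wrist0.png

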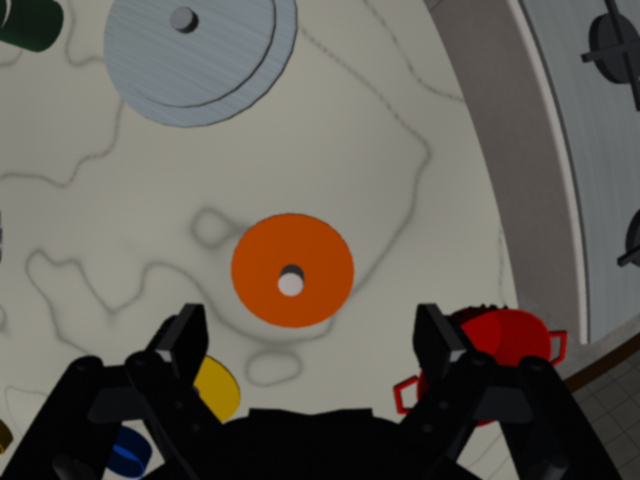

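Top picture, candidates: large blue box (301,188), large yellow box (410,198), small blue box (330,271), small yellow box (468,303). Lids: large blue (209,232), large yellow (258,302), small blue (403,265), small yellow (506,236). Large‑lid look-alikes: orange (185,341), pink (232,153) – not meant; the one at (258,302) is yellow. Metal lid beneath the arm isn't meant either.

```bash
cat > h.py <<'E'
import numpy as np,cv2
from cell import env
from scipy.optimize import least_squares
D={'LBB':('b',.060,0,.058),'LYB':('y',.060,0,.058),'SBB':('b',.044,0,.044),'SYB':('y',.044,0,.044),
'LBL':('b',.066,.008,.012),'LYL':('y',.066,.008,.012),'SBL':('b',.050,.008,.012),'SYL':('y',.050,.008,.012)}
def masks(img):
    h=cv2.cvtColor(img,cv2.COLOR_BGR2HSV)
    return {'b':cv2.inRange(h,(108,150,40),(122,255,255)),'y':cv2.inRange(h,(20,150,50),(32,255,255)),'o':cv2.inRange(h,(8,150,80),(17,255,255))}
def proj(c,P):
    T=np.linalg.inv(c['pose']);Q=P@T[:3,:3].T+T[:3,3]
    return np.c_[Q[:,0]/Q[:,2]*c['fx']+c['cx'],Q[:,1]/Q[:,2]*c['fy']+c['cy']]
def ray(c,uv,z):
    d=c['pose'][:3,:3]@np.array([(uv[0]-c['cx'])/c['fx'],(uv[1]-c['cy'])/c['fy'],1]);o=c['pose'][:3,3]
    return (o+d*(z-o[2])/d[2])[:2]
def hull(c,xy,n,dz=0):
    _,r,z0,z1=D[n];a=np.linspace(0,2*np.pi,180,endpoint=False)
    P=np.vstack([np.c_[xy[0]+r*np.cos(a),xy[1]+r*np.sin(a),a*0+z+dz] for z in(z0,z1)])
    return cv2.convexHull(proj(c,P).astype(np.float32))
def cen(h):
    m=cv2.moments(h);return np.array([m['m10']/m['m00'],m['m01']/m['m00']]),m['m00']
def blobs(c,col):
    cs,_=cv2.findContours(masks(c['image'])[col],cv2.RETR_EXTERNAL,cv2.CHAIN_APPROX_NONE)
    return [cv2.convexHull(k) for k in cs if cv2.contourArea(k)>300]
def fit(c,n,guess,dz=0):
    B=blobs(c,D[n][0]);g,_=cen(hull(c,guess,n,dz))
    b=min(B,key=lambda k:np.hypot(*(cen(k)[0]-g)));m,A=cen(b)
    s=least_squares(lambda x:cen(hull(c,x,n,dz))[0]-m,guess,diff_step=1e-3)
    return s.x,A/cen(hull(c,s.x,n,dz))[1],m
E
python3 - <<'E'
from h import *
t=env.camera('top');s=env.camera('side')
px=dict(LBB=(301,188),LYB=(410,198),SBB=(330,271),SYB=(468,303),LBL=(209,232),LYL=(258,302),SBL=(403,265),SYL=(506,236))
for n,p in px.items():
    g=ray(t,p,.02);a,ra,_=fit(t,n,g);b,rb,m=fit(s,n,a)
    print(n,a.round(4),round(ra,2),b.round(4),round(rb,2),m.round(0),'R',np.hypot(*a).round(3),np.degrees(np.arctan2(a[1],a[0])).round(1))
for p in((307,142),(115,273),(126,272),(185,341),(232,153)): print(p,ray(t,p,.03).round(3))
i=t['image']; cv2.imwrite('pics/crop.png',cv2.resize(i[110:370,160:560],None,fx=2,fy=2,interpolation=2))
E
```

```text
LBB [0.6743 0.1515] 0.92 [0.6761 0.1537] 0.9 [360. 221.] R 0.691 12.7
LYB [ 0.6469 -0.135 ] 0.89 [ 0.6472 -0.1307] 0.94 [384. 288.] R 0.661 -11.8
SBB [0.4544 0.0774] 0.92 [0.4554 0.0795] 0.86 [290. 251.] R 0.461 9.7
SYB [ 0.3709 -0.2821] 0.84 [ 0.3729 -0.2775] 0.91 [288. 354.] R 0.466 -37.3
LBL [0.5602 0.3964] 0.93 [0.5612 0.3994] 0.87 [301. 187.] R 0.686 35.3
LYL [0.3764 0.2662] 0.95 [0.377  0.2686] 0.92 [250. 219.] R 0.461 35.3
SBL [ 0.4704 -0.1134] 0.92 [ 0.4713 -0.1113] 0.88 [313. 301.] R 0.484 -13.5
SYL [ 0.5465 -0.3853] 0.92 [ 0.5477 -0.3844] 0.92 [378. 380.] R 0.669 -35.2
(307, 142) [0.795 0.135]
(115, 273) [0.453 0.635]
(126, 272) [0.456 0.607]
(185, 341) [0.278 0.451]
(232, 153) [0.767 0.333]
```

View pics/crop.png

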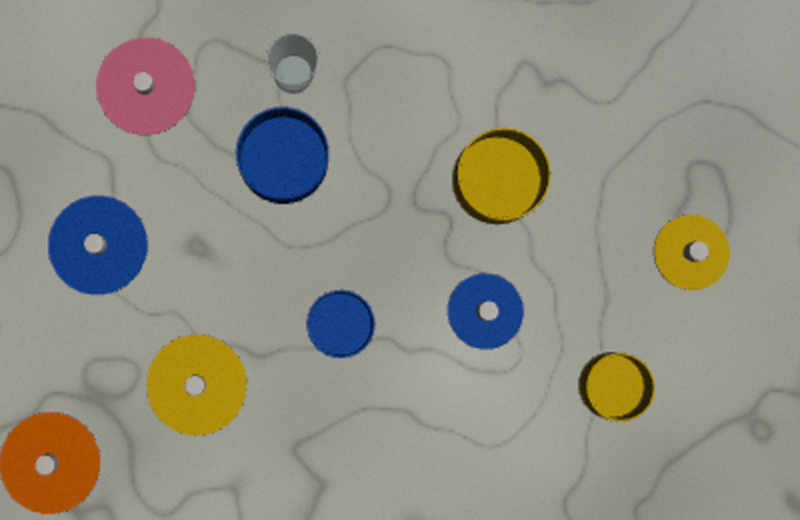

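```bash
python3 - <<'E'
import re
s=open('h.py').read()
s=s.replace("(108,150,40)","(105,130,12)").replace("(122,255,255)","(126,255,255)").replace("(20,150,50)","(18,130,10)").replace("(32,255,255)","(36,255,255)")
open('h.py','w').write(s)
E
python3 - <<'E'
from h import *
from scipy.spatial.transform import Rotation as R
t=env.camera('top');s=env.camera('side')
px=dict(LBB=(301,188),LYB=(410,198),SBB=(330,271),SYB=(468,303),LBL=(209,232),LYL=(258,302),SBL=(403,265),SYL=(506,236))
for n,p in px.items():
    g=ray(t,p,.02);a,ra,_=fit(t,n,g);b,rb,m=fit(s,n,a)
    print(n,a.round(4),round(ra,2),b.round(4),round(rb,2),((a+b)/2).round(3))
e=env.sense();print(e['time_s'],e['ee_pos'],R.from_rotvec(e['tcp_rot']).as_matrix().round(4))
E
```

```text
LBB [0.6741 0.1514] 0.94 [0.6755 0.1534] 0.91 [0.675 0.152]
LYB [ 0.6455 -0.1331] 0.94 [ 0.6471 -0.1306] 0.96 [ 0.646 -0.132]
SBB [0.4545 0.0775] 0.92 [0.4553 0.0797] 0.88 [0.455 0.079]
SYB [ 0.3717 -0.2795] 0.92 [ 0.3728 -0.2773] 0.92 [ 0.372 -0.278]
LBL [0.5602 0.3969] 0.94 [0.561  0.3993] 0.89 [0.561 0.398]
LYL [0.3762 0.2661] 0.96 [0.3771 0.2688] 0.93 [0.377 0.267]
SBL [ 0.4706 -0.1131] 0.92 [ 0.4715 -0.1116] 0.89 [ 0.471 -0.112]
SYL [ 0.5466 -0.3853] 0.94 [ 0.548  -0.3843] 0.94 [ 0.547 -0.385]
0.35 [0.21605726 0.50570272 0.25616809] [[-9.196e-01  3.929e-01 -1.000e-04]
 [ 3.929e-01  9.196e-01 -2.000e-04]
 [ 0.000e+00 -3.000e-04 -1.000e+00]]
```

{"fn": "move_arm", "kwargs": {
  "commands": [
    {"dx": -0.04, "dy": -0.026, "dz": 0.0, "roll": -8, "gripper": 0},
    {"dx": -0.08, "dy": -0.052, "dz": 0.02, "roll": -16, "gripper": 0},
    {"dx": -0.12, "dy": -0.078, "dz": 0.04, "roll": -23.13, "gripper": 0},
    {"dx": -0.16, "dy": -0.104, "dz": 0.06, "roll": -23.13, "gripper": 0},
    {"dx": -0.2, "dy": -0.13, "dz": 0.08, "roll": -23.13, "gripper": 0}
  ]
}}

```text
time_s: 0.85
ee_pos: [0.3457, 0.312, 0.1788]
tcp_rot: [-0.001, 3.141, 0.001]
ft_force: [1.9, -0.1, -0.9]
width: 0.085
```

{"fn": "move_arm", "kwargs": {
  "commands": [
    {"dx": -0.028, "dy": -0.041, "dz": 0.04, "gripper": 0},
    {"dx": -0.028, "dy": -0.041, "dz": 0.076, "gripper": 0},
    {"dx": -0.028, "dy": -0.041, "dz": 0.076, "gripper": 0},
    {"dx": -0.028, "dy": -0.041, "dz": 0.076, "gripper": 0}
  ]
}}

```text
validation failed for argument at $.co...
```

Run:
```python
from h import *
c=env.camera('wrist');cv2.imwrite('pics/w1.png',c['image']);print(c['pose'],env.sense()['ee_pos'])
```

```text
[[-1.08633188e-03  9.53983944e-01  2.99855722e-01  2.68251592e-01]
 [ 9.99998855e-01  7.20364649e-04  1.33102122e-03  3.11881744e-01]
 [ 1.05376742e-03  2.99856824e-01 -9.53983634e-01  2.96893476e-01]
 [ 0.00000000e+00  0.00000000e+00  0.00000000e+00  1.00000000e+00]] [0.34731953 0.30712358 0.17602387]
```

View pics/w1.png

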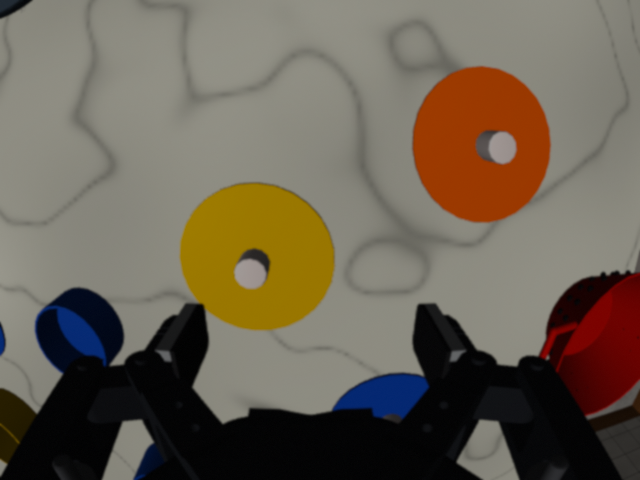

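The yellow large lid's knob is at wrist pixel (251,270), and the orange one is at (498,147). The move was refused, so I'm retrying with all fields filled in.

{"fn": "move_arm", "kwargs": {
  "commands": [
    {"dx": -0.028, "dy": -0.041, "dz": 0.04, "roll": 0, "gripper": 0},
    {"dx": -0.028, "dy": -0.041, "dz": 0.076, "roll": 0, "gripper": 0},
    {"dx": -0.028, "dy": -0.041, "dz": 0.076, "roll": 0, "gripper": 0},
    {"dx": -0.028, "dy": -0.041, "dz": 0.076, "roll": 0, "gripper": 0}
  ]
}}

```text
time_s: 1.3
ee_pos: [0.3728, 0.2728, 0.1037]
tcp_rot: [-0.001, -3.14, 0.001]
ft_force: [-0.3, 0.3, 0.9]
width: 0.0854
```

Run:
```python
from h import *
c=env.camera('wrist');cv2.imwrite('pics/w2.png',c['image']);print(c['pose'],env.sense()['ee_pos'])
```

```text
[[ 4.82756592e-05  9.54515608e-01  2.98160949e-01  2.95647258e-01]
 [ 9.99999998e-01 -6.09476257e-05  3.32028757e-05  2.72834781e-01]
 [ 4.98648650e-05  2.98160947e-01 -9.54515609e-01  2.21880680e-01]
 [ 0.00000000e+00  0.00000000e+00  0.00000000e+00  1.00000000e+00]] [0.37324303 0.27338205 0.10459117]
```

View pics/w2.png

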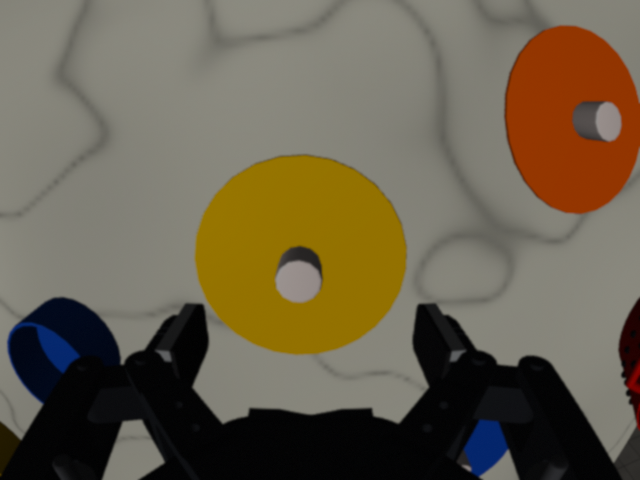

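Knob top sits at wrist pixel (299,281), centred in the yellow lid. I'll use it to check the lid position.

```bash
cat >> h.py <<'E'
def wray(c,uv,z):
    d=np.array([uv[0]-c['cx'],uv[1]-c['cy']]);r=np.hypot(*d);th=r/c['fx']
    v=np.r_[d/r*np.sin(th),np.cos(th)];v=c['pose'][:3,:3]@v;o=c['pose'][:3,3]
    return (o+v*(z-o[2])/v[2])[:2]
def knob(c,z=.038,near=None,show=False):
    h=cv2.cvtColor(c['image'],cv2.COLOR_BGR2HSV);m=cv2.inRange(h,(0,0,150),(180,60,255))
    m=cv2.morphologyEx(m,cv2.MORPH_OPEN,np.ones((3,3)))
    cs,_=cv2.findContours(m,cv2.RETR_EXTERNAL,cv2.CHAIN_APPROX_NONE);o=[]
    for k in cs:
        if 300<cv2.contourArea(k)<6000:
            (u,v),ax,_=cv2.fitEllipse(k)
            o.append((round(u),round(v),np.round(ax,0),wray(c,(u,v),z).round(4)))
    return o
E
python3 - <<'E'
from h import *
c=env.camera('wrist')
print(knob(c),wray(c,(299,281),.038),env.sense()['ee_pos'])
E
```

```text
[(289, 279, array([26., 38.]), array([0.3767, 0.2624]))] [0.37753495 0.26751727] [0.37339451 0.27367498 0.10501807]
```

Wrist estimate (0.3775, 0.2675) agrees with the top/side one (0.377, 0.267). Descend and grip.

{"fn": "move_arm", "kwargs": {
  "commands": [
    {"dx": -0.004, "dy": -0.006, "dz": 0.02, "roll": 0, "gripper": 0},
    {"dx": -0.004, "dy": -0.006, "dz": 0.045, "roll": 0, "gripper": 0},
    {"dx": -0.004, "dy": -0.006, "dz": 0.062, "roll": 0, "gripper": 0},
    {"dx": -0.004, "dy": -0.006, "dz": 0.062, "roll": 0, "gripper": 0},
    {"dx": -0.004, "dy": -0.006, "dz": 0.062, "roll": 0, "gripper": 0}
  ]
}}

```text
time_s: 1.9
ee_pos: [0.3774, 0.2674, 0.0427]
tcp_rot: [-0.001, 3.14, 0.001]
ft_force: [0.1, -0.5, -0.1]
width: 0.0853
```

{"fn": "move_arm", "kwargs": {
  "commands": [
    {"dx": 0, "dy": 0, "dz": 0, "roll": 0, "gripper": 255},
    {"dx": 0, "dy": 0, "dz": 0, "roll": 0, "gripper": 255},
    {"dx": 0, "dy": 0, "dz": 0, "roll": 0, "gripper": 255},
    {"dx": 0, "dy": 0, "dz": 0, "roll": 0, "gripper": 255},
    {"dx": 0, "dy": 0, "dz": 0, "roll": 0, "gripper": 255}
  ]
}}

```text
time_s: 2.4
ee_pos: [0.3771, 0.2667, 0.0418]
tcp_rot: [0.0, 3.141, 0.0]
ft_force: [-2.3, -0.5, 9.4]
width: 0.0241
```

{"fn": "move_arm", "kwargs": {
  "commands": [
    {"dx": 0, "dy": 0, "dz": -0.01, "roll": 0, "gripper": 255},
    {"dx": 0, "dy": 0, "dz": -0.04, "roll": 0, "gripper": 255},
    {"dx": 0, "dy": 0, "dz": -0.08, "roll": 0, "gripper": 255},
    {"dx": 0, "dy": 0, "dz": -0.11, "roll": 0, "gripper": 255},
    {"dx": 0, "dy": 0, "dz": -0.11, "roll": 0, "gripper": 255}
  ]
}}

```text
time_s: 2.9
ee_pos: [0.3784, 0.2674, 0.1551]
tcp_rot: [0.0, 3.136, 0.005]
ft_force: [0.5, -0.2, -1.3]
width: 0.0236
```

Run:
```python
from h import *
c=env.camera('wrist');cv2.imwrite('pics/w3.png',c['image']);print(env.sense()['ee_pos'],env.sense()['ft_force'])
c=env.camera('side');cv2.imwrite('pics/s3.png',c['image'][100:340,150:470].repeat(2,0).repeat(2,1))
```

```text
[0.37761269 0.26690534 0.15308255] [ 0.72861352 -0.17398652 -1.79091248]
```

View pics/w3.png

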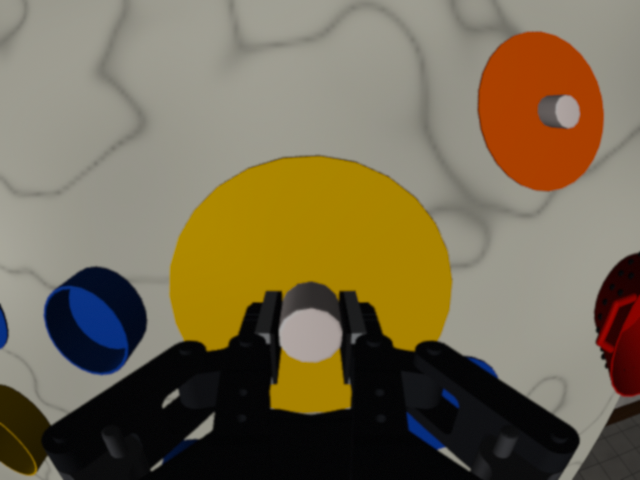

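View pics/s3.png

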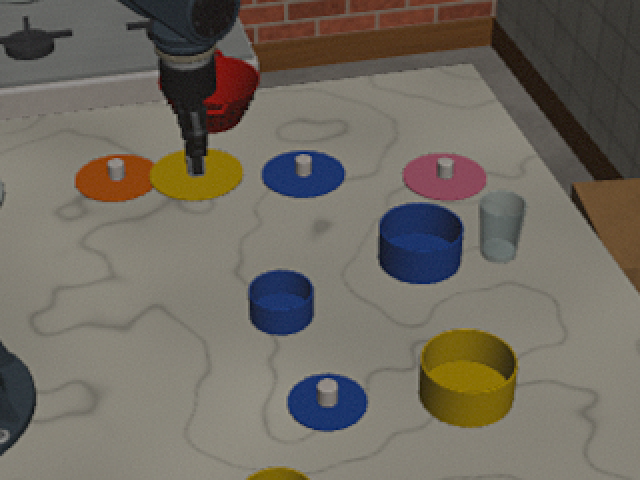

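The lid is lifted and level, with its knob between the pads. Carrying it to the large yellow box.

{"fn": "move_arm", "kwargs": {
  "commands": [
    {"dx": -0.02, "dy": -0.03, "dz": 0, "roll": 0, "gripper": 255},
    {"dx": -0.045, "dy": -0.066, "dz": 0, "roll": 0, "gripper": 255},
    {"dx": -0.07, "dy": -0.104, "dz": 0, "roll": 0, "gripper": 255},
    {"dx": -0.095, "dy": -0.141, "dz": 0, "roll": 0, "gripper": 255},
    {"dx": -0.12, "dy": -0.178, "dz": 0, "roll": 0, "gripper": 255}
  ]
}}

```text
time_s: 3.5
ee_pos: [0.4969, 0.0867, 0.1498]
tcp_rot: [-0.0, -3.139, 0.0]
ft_force: [0.6, 0.4, -0.7]
width: 0.0237
```

{"fn": "move_arm", "kwargs": {
  "commands": [
    {"dx": -0.025, "dy": -0.037, "dz": 0, "roll": 0, "gripper": 255},
    {"dx": -0.05, "dy": -0.074, "dz": 0, "roll": 0, "gripper": 255},
    {"dx": -0.075, "dy": -0.111, "dz": 0, "roll": 0, "gripper": 255},
    {"dx": -0.1, "dy": -0.148, "dz": 0, "roll": 0, "gripper": 255},
    {"dx": -0.12, "dy": -0.178, "dz": 0, "roll": 0, "gripper": 255}
  ]
}}

```text
time_s: 4.0
ee_pos: [0.6171, -0.0916, 0.1493]
tcp_rot: [-0.002, -3.139, -0.001]
ft_force: [-0.3, 0.6, -1.2]
width: 0.0238
```

{"fn": "move_arm", "kwargs": {
  "commands": [
    {"dx": -0.015, "dy": -0.021, "dz": 0, "roll": 0, "gripper": 255},
    {"dx": -0.029, "dy": -0.041, "dz": 0.01, "roll": 0, "gripper": 255},
    {"dx": -0.029, "dy": -0.041, "dz": 0.03, "roll": 0, "gripper": 255},
    {"dx": -0.029, "dy": -0.041, "dz": 0.03, "roll": 0, "gripper": 255},
    {"dx": -0.029, "dy": -0.041, "dz": 0.03, "roll": 0, "gripper": 255}
  ]
}}

```text
time_s: 4.5
ee_pos: [0.6451, -0.1301, 0.12]
tcp_rot: [0.0, -3.139, -0.001]
ft_force: [-0.6, 0.0, -0.0]
width: 0.0239
```

Run:
```python
from h import *
c=env.camera('wrist');cv2.imwrite('pics/w4.png',c['image']);print([env.sense()[k] for k in('ee_pos','ft_force')])
c=env.camera('side');cv2.imwrite('pics/s4.png',c['image'][130:370,250:570].repeat(2,0).repeat(2,1))
```

```text
[array([ 0.64563992, -0.13007293,  0.12106149]), array([-0.04985912,  0.67200688, -0.33190767])]
```

View pics/s4.png

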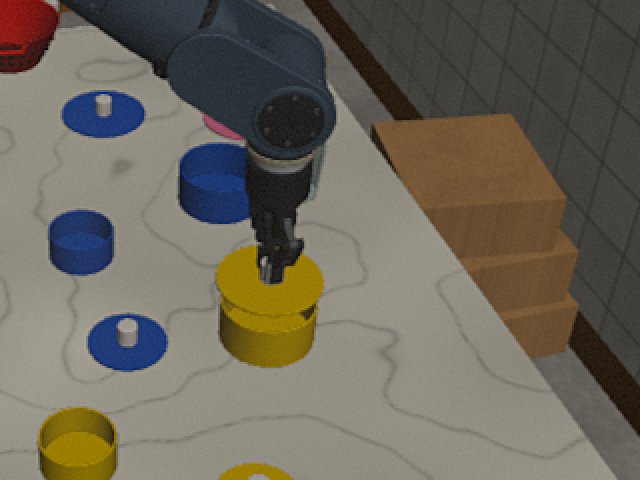

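View pics/w4.png

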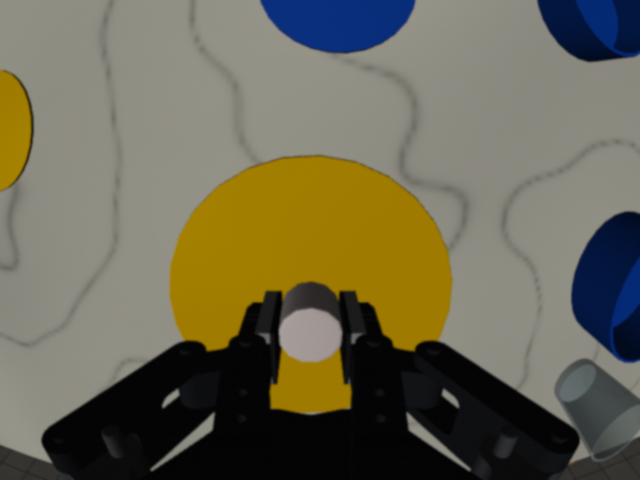

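{"fn": "move_arm", "kwargs": {
  "commands": [
    {"dx": 0, "dy": -0.002, "dz": 0, "roll": 0, "gripper": 255},
    {"dx": 0, "dy": -0.002, "dz": 0.01, "roll": 0, "gripper": 255},
    {"dx": 0, "dy": -0.002, "dz": 0.02, "roll": 0, "gripper": 255},
    {"dx": 0, "dy": -0.002, "dz": 0.027, "roll": 0, "gripper": 255},
    {"dx": 0, "dy": -0.002, "dz": 0.027, "roll": 0, "gripper": 255}
  ]
}}

```text
time_s: 5.1
ee_pos: [0.6453, -0.1323, 0.0928]
tcp_rot: [-0.0, -3.14, -0.001]
ft_force: [0.2, -0.9, -1.4]
width: 0.024
```

{"fn": "move_arm", "kwargs": {
  "commands": [
    {"dx": 0, "dy": 0, "dz": 0, "roll": 0, "gripper": 255},
    {"dx": 0, "dy": 0, "dz": 0.001, "roll": 0, "gripper": 255},
    {"dx": 0, "dy": 0, "dz": 0.001, "roll": 0, "gripper": 255}
  ]
}}

```text
time_s: 5.4
ee_pos: [0.646, -0.1325, 0.0934]
tcp_rot: [0.0, 3.141, -0.0]
ft_force: [0.4, -1.2, -1.3]
width: 0.0241
```

{"fn": "move_arm", "kwargs": {
  "commands": [
    {"dx": 0, "dy": 0, "dz": 0.001, "roll": 0, "gripper": 255},
    {"dx": 0, "dy": 0, "dz": 0.001, "roll": 0, "gripper": 0},
    {"dx": 0, "dy": 0, "dz": 0.001, "roll": 0, "gripper": 0},
    {"dx": 0, "dy": 0, "dz": 0.001, "roll": 0, "gripper": 0},
    {"dx": 0, "dy": 0, "dz": 0.001, "roll": 0, "gripper": 0}
  ]
}}

```text
time_s: 5.9
ee_pos: [0.646, -0.1325, 0.0924]
tcp_rot: [0.0, 3.141, -0.0]
ft_force: [-0.5, -0.6, 0.3]
width: 0.0803
```

{"fn": "move_arm", "kwargs": {
  "commands": [
    {"dx": 0, "dy": 0, "dz": 0, "roll": 0, "gripper": 0},
    {"dx": 0, "dy": 0, "dz": -0.02, "roll": 0, "gripper": 0},
    {"dx": 0, "dy": 0, "dz": -0.05, "roll": 0, "gripper": 0},
    {"dx": 0, "dy": 0, "dz": -0.06, "roll": 0, "gripper": 0}
  ]
}}

```text
time_s: 6.3
ee_pos: [0.647, -0.1328, 0.1551]
tcp_rot: [0.0, 3.138, -0.002]
ft_force: [0.1, 0.2, -0.3]
width: 0.0855
```

Run:
```python
from h import *
c=env.camera('wrist');cv2.imwrite('pics/w5.png',c['image']);print([env.sense()[k] for k in('ee_pos','ft_force')])
```

```text
[array([ 0.64714632, -0.13282132,  0.1555512 ]), array([ 0.69839755, -1.21064079,  1.7242132 ])]
```

View pics/w5.png

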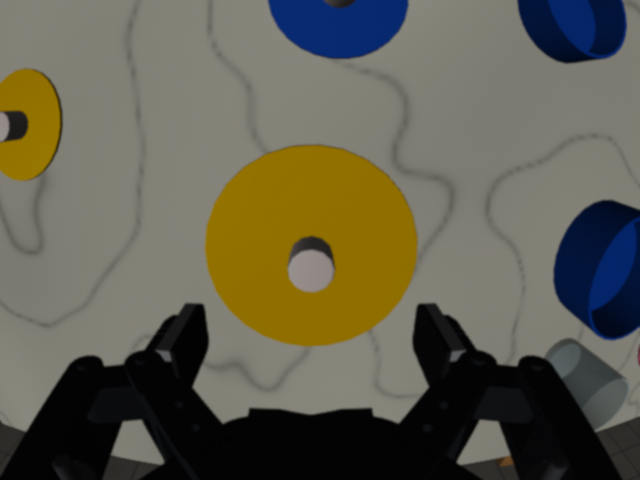

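The large yellow lid looks seated, with its knob at (311,270). Next is the small yellow lid.

{"fn": "move_arm", "kwargs": {
  "commands": [
    {"dx": 0.015, "dy": -0.036, "dz": 0, "roll": 0, "gripper": 0},
    {"dx": 0.032, "dy": -0.08, "dz": 0, "roll": 0, "gripper": 0},
    {"dx": 0.049, "dy": -0.124, "dz": 0, "roll": 0, "gripper": 0},
    {"dx": 0.066, "dy": -0.168, "dz": 0, "roll": 0, "gripper": 0},
    {"dx": 0.083, "dy": -0.212, "dz": 0.005, "roll": 0, "gripper": 0}
  ]
}}

```text
time_s: 6.85
ee_pos: [0.5619, -0.3461, 0.1467]
tcp_rot: [-0.0, 3.142, 0.0]
ft_force: [0.2, -0.5, -0.1]
width: 0.0855
```

{"fn": "move_arm", "kwargs": {
  "commands": [
    {"dx": 0.014, "dy": -0.038, "dz": 0.02, "roll": 0, "gripper": 0},
    {"dx": 0.016, "dy": -0.041, "dz": 0.045, "roll": 0, "gripper": 0},
    {"dx": 0.016, "dy": -0.041, "dz": 0.045, "roll": 0, "gripper": 0},
    {"dx": 0.016, "dy": -0.041, "dz": 0.045, "roll": 0, "gripper": 0}
  ]
}}

```text
time_s: 7.25
ee_pos: [0.5468, -0.3848, 0.1018]
tcp_rot: [0.0, -3.14, -0.002]
ft_force: [-0.0, 0.6, 0.9]
width: 0.0855
```

Run:
```python
from h import *
c=env.camera('wrist');cv2.imwrite('pics/w6.png',c['image']);print([env.sense()[k] for k in('ee_pos','ft_force')],knob(c))
```

```text
[array([ 0.54747991, -0.38482583,  0.1027671 ]), array([ 0.26650929, -0.7726663 , -0.69136785])] []
```

View pics/w6.png

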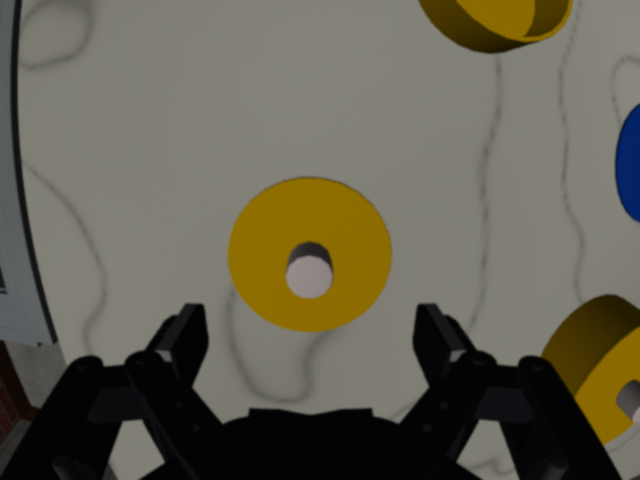

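The knob is at (310,277), centred on the jaw line. Descending.

{"fn": "move_arm", "kwargs": {
  "commands": [
    {"dx": 0, "dy": 0, "dz": 0.02, "roll": 0, "gripper": 0},
    {"dx": 0, "dy": 0, "dz": 0.045, "roll": 0, "gripper": 0},
    {"dx": 0, "dy": 0, "dz": 0.06, "roll": 0, "gripper": 0},
    {"dx": 0, "dy": 0, "dz": 0.06, "roll": 0, "gripper": 0},
    {"dx": 0, "dy": 0, "dz": 0.06, "roll": 0, "gripper": 0}
  ]
}}

```text
time_s: 7.8
ee_pos: [0.5476, -0.3854, 0.0433]
tcp_rot: [-0.001, 3.141, -0.001]
ft_force: [0.0, -1.0, 0.7]
width: 0.0854
```

{"fn": "move_arm", "kwargs": {
  "commands": [
    {"dx": 0, "dy": 0, "dz": 0, "roll": 0, "gripper": 255},
    {"dx": 0, "dy": 0, "dz": 0, "roll": 0, "gripper": 255},
    {"dx": 0, "dy": 0, "dz": 0, "roll": 0, "gripper": 255},
    {"dx": 0, "dy": 0, "dz": 0, "roll": 0, "gripper": 255},
    {"dx": 0, "dy": 0, "dz": 0, "roll": 0, "gripper": 255}
  ]
}}

```text
time_s: 8.3
ee_pos: [0.5472, -0.3858, 0.0429]
tcp_rot: [0.0, 3.141, -0.001]
ft_force: [-0.9, 0.3, 5.2]
width: 0.0244
```

{"fn": "move_arm", "kwargs": {
  "commands": [
    {"dx": 0, "dy": 0, "dz": -0.01, "roll": 0, "gripper": 255},
    {"dx": 0, "dy": 0, "dz": -0.04, "roll": 0, "gripper": 255},
    {"dx": 0, "dy": 0, "dz": -0.08, "roll": 0, "gripper": 255},
    {"dx": 0, "dy": 0, "dz": -0.1, "roll": 0, "gripper": 255},
    {"dx": 0, "dy": 0, "dz": -0.1, "roll": 0, "gripper": 255}
  ]
}}

```text
time_s: 8.8
ee_pos: [0.5481, -0.3864, 0.1463]
tcp_rot: [0.0, 3.137, -0.006]
ft_force: [0.2, -0.1, -0.8]
width: 0.0237
```

{"fn": "move_arm", "kwargs": {
  "commands": [
    {"dx": 0.03, "dy": 0.019, "dz": 0, "roll": 0, "gripper": 255},
    {"dx": 0.07, "dy": 0.043, "dz": 0, "roll": 0, "gripper": 255},
    {"dx": 0.11, "dy": 0.068, "dz": 0, "roll": 0, "gripper": 255},
    {"dx": 0.15, "dy": 0.092, "dz": 0, "roll": 0, "gripper": 255},
    {"dx": 0.175, "dy": 0.1075, "dz": 0.005, "roll": 0, "gripper": 255}
  ]
}}

```text
time_s: 9.3
ee_pos: [0.3691, -0.2759, 0.1368]
tcp_rot: [-0.0, -3.14, -0.002]
ft_force: [-0.2, -1.2, 0.0]
width: 0.024
```

{"fn": "move_arm", "kwargs": {
  "commands": [
    {"dx": 0, "dy": 0, "dz": 0.015, "roll": 0, "gripper": 255},
    {"dx": 0, "dy": 0, "dz": 0.03, "roll": 0, "gripper": 255},
    {"dx": 0, "dy": 0, "dz": 0.03, "roll": 0, "gripper": 255},
    {"dx": 0, "dy": 0, "dz": 0.03, "roll": 0, "gripper": 255}
  ]
}}

```text
time_s: 9.7
ee_pos: [0.3717, -0.2778, 0.1071]
tcp_rot: [-0.0, -3.141, -0.001]
ft_force: [-0.6, -0.5, -1.3]
width: 0.0241
```

Run:
```python
from h import *
print([env.sense()[k] for k in('ee_pos','ft_force')])
c=env.camera('side');cv2.imwrite('pics/s7.png',c['image'][230:430,200:460].repeat(3,0).repeat(3,1))
```

```text
[array([ 0.37172995, -0.2778132 ,  0.10710121]), array([-0.57137656, -0.48403725, -1.29046556])]
```

View pics/s7.png

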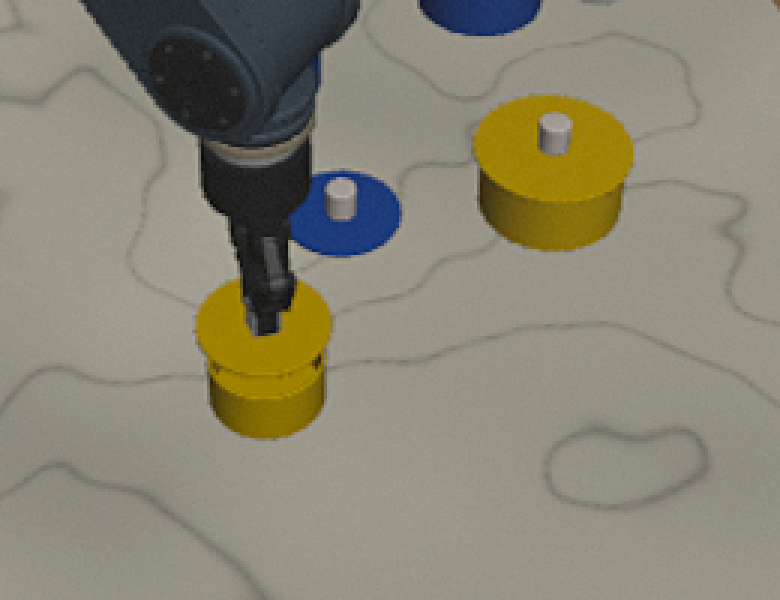

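The large yellow lid sits flat on its box, and the small lid hovers centred over the small yellow box. Lowering and releasing.

{"fn": "move_arm", "kwargs": {
  "commands": [
    {"dx": 0, "dy": 0, "dz": 0.01, "roll": 0, "gripper": 255},
    {"dx": 0, "dy": 0, "dz": 0.02, "roll": 0, "gripper": 255},
    {"dx": 0, "dy": 0, "dz": 0.028, "roll": 0, "gripper": 255},
    {"dx": 0, "dy": 0, "dz": 0.028, "roll": 0, "gripper": 255},
    {"dx": 0, "dy": 0, "dz": 0.028, "roll": 0, "gripper": 255}
  ]
}}

```text
time_s: 10.25
ee_pos: [0.3718, -0.2778, 0.0788]
tcp_rot: [-0.0, -3.141, -0.001]
ft_force: [-1.3, -0.0, -1.2]
width: 0.0238
```

{"fn": "move_arm", "kwargs": {
  "commands": [
    {"dx": 0, "dy": 0, "dz": 0, "roll": 0, "gripper": 0},
    {"dx": 0, "dy": 0, "dz": 0, "roll": 0, "gripper": 0},
    {"dx": 0, "dy": 0, "dz": 0, "roll": 0, "gripper": 0},
    {"dx": 0, "dy": 0, "dz": 0, "roll": 0, "gripper": 0},
    {"dx": 0, "dy": 0, "dz": 0, "roll": 0, "gripper": 0}
  ]
}}

```text
time_s: 10.75
ee_pos: [0.3719, -0.278, 0.0794]
tcp_rot: [0.0, 3.141, -0.0]
ft_force: [-0.5, 0.0, 0.2]
width: 0.0854
```

{"fn": "move_arm", "kwargs": {
  "commands": [
    {"dx": 0, "dy": 0, "dz": -0.02, "roll": 0, "gripper": 0},
    {"dx": 0, "dy": 0, "dz": -0.05, "roll": 0, "gripper": 0},
    {"dx": 0, "dy": 0, "dz": -0.07, "roll": 0, "gripper": 0},
    {"dx": 0, "dy": 0, "dz": -0.07, "roll": 0, "gripper": 0}
  ]
}}

```text
time_s: 11.15
ee_pos: [0.3728, -0.2788, 0.1515]
tcp_rot: [0.0, 3.138, -0.005]
ft_force: [0.3, -0.4, -0.1]
width: 0.0854
```

Run:
```python
from h import *
c=env.camera('wrist');cv2.imwrite('pics/w8.png',c['image']);print([env.sense()[k] for k in('ee_pos','ft_force')])
```

```text
[array([ 0.37225416, -0.27830025,  0.15006721]), array([-0.20831369, -0.26149296, -0.83828297])]
```

View pics/w8.png

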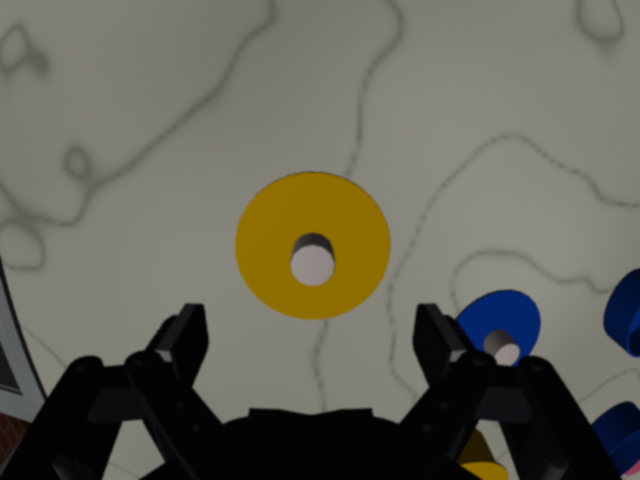

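The small yellow lid looks seated, with its knob at (313,264). Next is the small blue lid.

{"fn": "move_arm", "kwargs": {
  "commands": [
    {"dx": -0.02, "dy": 0.033, "dz": 0, "roll": 0, "gripper": 0},
    {"dx": -0.042, "dy": 0.07, "dz": 0, "roll": 0, "gripper": 0},
    {"dx": -0.065, "dy": 0.109, "dz": 0, "roll": 0, "gripper": 0},
    {"dx": -0.088, "dy": 0.148, "dz": 0, "roll": 0, "gripper": 0},
    {"dx": -0.099, "dy": 0.166, "dz": 0.02, "roll": 0, "gripper": 0}
  ]
}}

```text
time_s: 11.7
ee_pos: [0.4728, -0.1096, 0.1296]
tcp_rot: [-0.003, 3.139, -0.001]
ft_force: [-0.2, -0.4, -0.9]
width: 0.0855
```

{"fn": "move_arm", "kwargs": {
  "commands": [
    {"dx": 0, "dy": 0, "dz": 0.025, "roll": 0, "gripper": 0},
    {"dx": 0, "dy": 0, "dz": 0.025, "roll": 0, "gripper": 0},
    {"dx": 0, "dy": 0, "dz": 0.025, "roll": 0, "gripper": 0}
  ]
}}

```text
time_s: 12.0
ee_pos: [0.4704, -0.112, 0.1038]
tcp_rot: [-0.0, -3.14, -0.001]
ft_force: [-0.6, -0.5, 0.3]
width: 0.0857
```

Run:
```python
from h import *
c=env.camera('wrist');cv2.imwrite('pics/w9.png',c['image']);print([env.sense()[k] for k in('ee_pos','ft_force')],knob(c))
```

```text
[array([ 0.47079689, -0.11233808,  0.10448367]), array([ 0.74817081, -0.71515788,  0.35957962])] [(307, 276, array([38., 41.]), array([ 0.4711, -0.1133])), (195, 17, array([37., 64.]), array([ 0.3333, -0.1696]))]
```

View pics/w9.png

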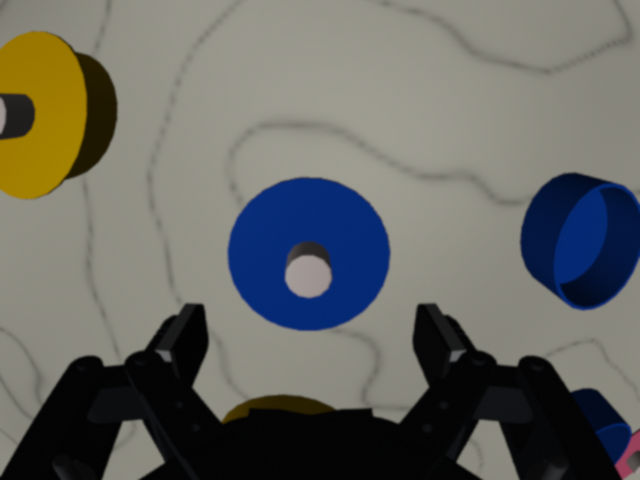

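The knob is centred at (308,276). Descending 61 mm.

{"fn": "move_arm", "kwargs": {
  "commands": [
    {"dx": 0, "dy": 0, "dz": 0.02, "roll": 0, "gripper": 0},
    {"dx": 0, "dy": 0, "dz": 0.045, "roll": 0, "gripper": 0},
    {"dx": 0, "dy": 0, "dz": 0.061, "roll": 0, "gripper": 0},
    {"dx": 0, "dy": 0, "dz": 0.061, "roll": 0, "gripper": 0},
    {"dx": 0, "dy": 0, "dz": 0.061, "roll": 0, "gripper": 0}
  ]
}}

```text
time_s: 12.55
ee_pos: [0.4713, -0.1125, 0.0442]
tcp_rot: [0.001, 3.141, -0.001]
ft_force: [0.1, 0.4, 0.1]
width: 0.0852
```

{"fn": "move_arm", "kwargs": {
  "commands": [
    {"dx": 0, "dy": 0, "dz": 0, "roll": 0, "gripper": 255},
    {"dx": 0, "dy": 0, "dz": 0, "roll": 0, "gripper": 255},
    {"dx": 0, "dy": 0, "dz": 0, "roll": 0, "gripper": 255},
    {"dx": 0, "dy": 0, "dz": 0, "roll": 0, "gripper": 255},
    {"dx": 0, "dy": 0, "dz": 0, "roll": 0, "gripper": 255}
  ]
}}

```text
time_s: 13.05
ee_pos: [0.4711, -0.112, 0.0438]
tcp_rot: [0.0, 3.141, -0.0]
ft_force: [-1.4, 0.6, 9.1]
width: 0.0238
```

{"fn": "move_arm", "kwargs": {
  "commands": [
    {"dx": 0, "dy": 0, "dz": -0.01, "roll": 0, "gripper": 255},
    {"dx": 0, "dy": 0, "dz": -0.04, "roll": 0, "gripper": 255},
    {"dx": 0, "dy": 0, "dz": -0.08, "roll": 0, "gripper": 255},
    {"dx": 0, "dy": 0, "dz": -0.1, "roll": 0, "gripper": 255},
    {"dx": 0, "dy": 0, "dz": -0.1, "roll": 0, "gripper": 255}
  ]
}}

```text
time_s: 13.55
ee_pos: [0.4722, -0.1124, 0.1463]
tcp_rot: [-0.0, 3.137, -0.003]
ft_force: [0.2, -0.5, -0.8]
width: 0.0235
```

{"fn": "move_arm", "kwargs": {
  "commands": [
    {"dx": 0.003, "dy": 0.035, "dz": 0, "roll": 0, "gripper": 255},
    {"dx": 0.007, "dy": 0.08, "dz": 0, "roll": 0, "gripper": 255},
    {"dx": 0.01, "dy": 0.125, "dz": 0, "roll": 0, "gripper": 255},
    {"dx": 0.014, "dy": 0.168, "dz": 0, "roll": 0, "gripper": 255},
    {"dx": 0.016, "dy": 0.191, "dz": 0.005, "roll": 0, "gripper": 255}
  ]
}}

```text
time_s: 14.05
ee_pos: [0.4541, 0.0815, 0.1378]
tcp_rot: [0.002, -3.141, -0.0]
ft_force: [0.4, 0.1, -1.4]
width: 0.024
```

{"fn": "move_arm", "kwargs": {
  "commands": [
    {"dx": 0, "dy": 0, "dz": 0.015, "roll": 0, "gripper": 255},
    {"dx": 0, "dy": 0, "dz": 0.03, "roll": 0, "gripper": 255},
    {"dx": 0, "dy": 0, "dz": 0.03, "roll": 0, "gripper": 255},
    {"dx": 0, "dy": 0, "dz": 0.03, "roll": 0, "gripper": 255}
  ]
}}

```text
time_s: 14.45
ee_pos: [0.4546, 0.0789, 0.108]
tcp_rot: [-0.0, -3.14, 0.0]
ft_force: [-0.9, 0.1, -0.4]
width: 0.0238
```

Run:
```python
from h import *
print([env.sense()[k] for k in('ee_pos','ft_force')])
c=env.camera('side');cv2.imwrite('pics/s10.png',c['image'][130:370,150:470].repeat(2,0).repeat(2,1))
```

```text
[array([0.45460943, 0.07893196, 0.10799162]), array([-0.87214898,  0.05963064, -0.4468917 ])]
```

View pics/s10.png

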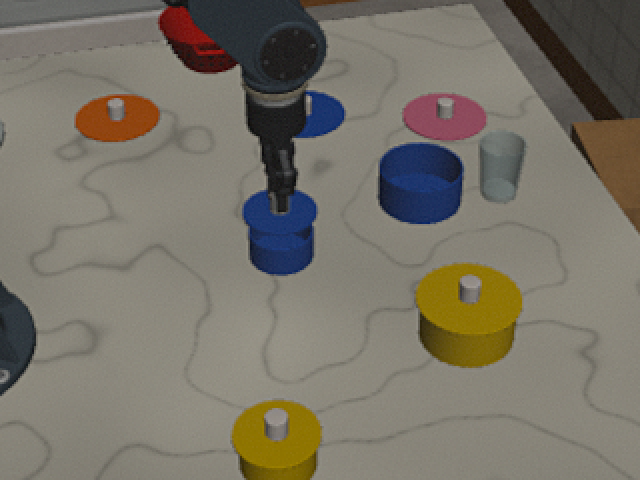

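Both yellow lids lie flat, and the small blue lid is centred over its box. Lowering and releasing.

{"fn": "move_arm", "kwargs": {
  "commands": [
    {"dx": 0, "dy": 0, "dz": 0.01, "roll": 0, "gripper": 255},
    {"dx": 0, "dy": 0, "dz": 0.02, "roll": 0, "gripper": 255},
    {"dx": 0, "dy": 0, "dz": 0.028, "roll": 0, "gripper": 255},
    {"dx": 0, "dy": 0, "dz": 0.028, "roll": 0, "gripper": 255},
    {"dx": 0, "dy": 0, "dz": 0.028, "roll": 0, "gripper": 255}
  ]
}}

```text
time_s: 15.0
ee_pos: [0.4548, 0.079, 0.0798]
tcp_rot: [-0.0, -3.141, 0.0]
ft_force: [-0.5, -0.1, -1.2]
width: 0.0235
```

{"fn": "move_arm", "kwargs": {
  "commands": [
    {"dx": 0, "dy": 0, "dz": 0, "roll": 0, "gripper": 0},
    {"dx": 0, "dy": 0, "dz": 0, "roll": 0, "gripper": 0},
    {"dx": 0, "dy": 0, "dz": 0, "roll": 0, "gripper": 0},
    {"dx": 0, "dy": 0, "dz": 0, "roll": 0, "gripper": 0},
    {"dx": 0, "dy": 0, "dz": 0, "roll": 0, "gripper": 0}
  ]
}}

```text
time_s: 15.5
ee_pos: [0.455, 0.079, 0.0803]
tcp_rot: [0.0, 3.141, -0.0]
ft_force: [0.1, 0.4, 0.0]
width: 0.0853
```

{"fn": "move_arm", "kwargs": {
  "commands": [
    {"dx": 0, "dy": 0, "dz": -0.02, "roll": 0, "gripper": 0},
    {"dx": 0, "dy": 0, "dz": -0.05, "roll": 0, "gripper": 0},
    {"dx": 0, "dy": 0, "dz": -0.07, "roll": 0, "gripper": 0},
    {"dx": 0, "dy": 0, "dz": -0.07, "roll": 0, "gripper": 0}
  ]
}}

```text
time_s: 15.9
ee_pos: [0.4562, 0.0791, 0.1525]
tcp_rot: [0.0, 3.137, 0.001]
ft_force: [-0.4, 0.5, -0.5]
width: 0.085
```

Run:
```python
from h import *
c=env.camera('wrist');cv2.imwrite('pics/w11.png',c['image']);print([env.sense()[k] for k in('ee_pos','ft_force')])
```

```text
[array([0.45542857, 0.07906669, 0.15106767]), array([-0.47695877, -0.09280119, -0.02029637])]
```

View pics/w11.png

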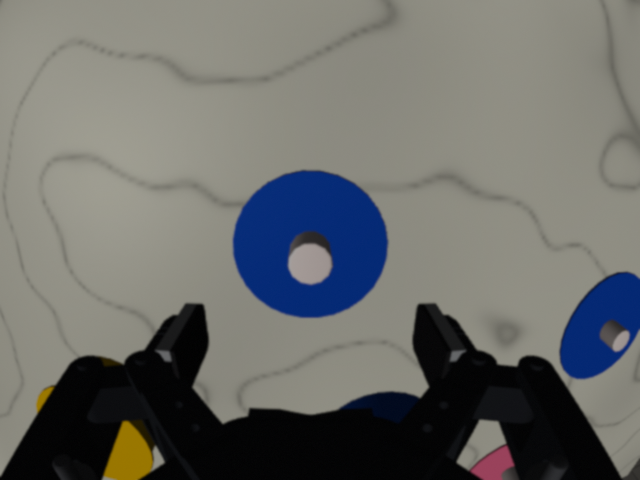

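The small blue lid is seated, with its knob at (310,263). Next is the large blue lid.

{"fn": "move_arm", "kwargs": {
  "commands": [
    {"dx": -0.011, "dy": 0.034, "dz": 0, "roll": 0, "gripper": 0},
    {"dx": -0.025, "dy": 0.076, "dz": 0, "roll": 0, "gripper": 0},
    {"dx": -0.039, "dy": 0.118, "dz": 0, "roll": 0, "gripper": 0},
    {"dx": -0.053, "dy": 0.16, "dz": 0, "roll": 0, "gripper": 0},
    {"dx": -0.067, "dy": 0.202, "dz": 0, "roll": 0, "gripper": 0}
  ]
}}

```text
time_s: 16.45
ee_pos: [0.5218, 0.2827, 0.1487]
tcp_rot: [0.0, -3.14, 0.001]
ft_force: [0.5, 0.2, 0.1]
width: 0.0852
```

{"fn": "move_arm", "kwargs": {
  "commands": [
    {"dx": -0.014, "dy": 0.042, "dz": 0, "roll": 0, "gripper": 0},
    {"dx": -0.028, "dy": 0.084, "dz": 0.01, "roll": 0, "gripper": 0},
    {"dx": -0.0385, "dy": 0.117, "dz": 0.025, "roll": 0, "gripper": 0},
    {"dx": -0.0385, "dy": 0.117, "dz": 0.045, "roll": 0, "gripper": 0},
    {"dx": -0.0385, "dy": 0.117, "dz": 0.045, "roll": 0, "gripper": 0}
  ]
}}

```text
time_s: 16.95
ee_pos: [0.5585, 0.3976, 0.1004]
tcp_rot: [0.001, -3.136, 0.006]
ft_force: [-0.9, 0.2, -0.1]
width: 0.0851
```

Run:
```python
from h import *
c=env.camera('wrist');cv2.imwrite('pics/w12.png',c['image']);print([env.sense()[k] for k in('ee_pos','ft_force')],knob(c))
```

```text
[array([0.5592326, 0.3973387, 0.1025548]), array([ 0.05065352, -0.78693622, -0.49274666])] [(487, 458, array([40., 50.]), array([0.7241, 0.5427])), (134, 451, array([47., 54.]), array([0.716 , 0.2564])), (602, 356, array([ 30., 152.]), array([0.6312, 0.6243])), (309, 282, array([40., 44.]), array([0.5609, 0.397 ])), (46, 311, array([ 47., 164.]), array([0.5885, 0.2179])), (502, 297, array([ 57., 113.]), array([0.5729, 0.512 ]))]
```

View pics/w12.png

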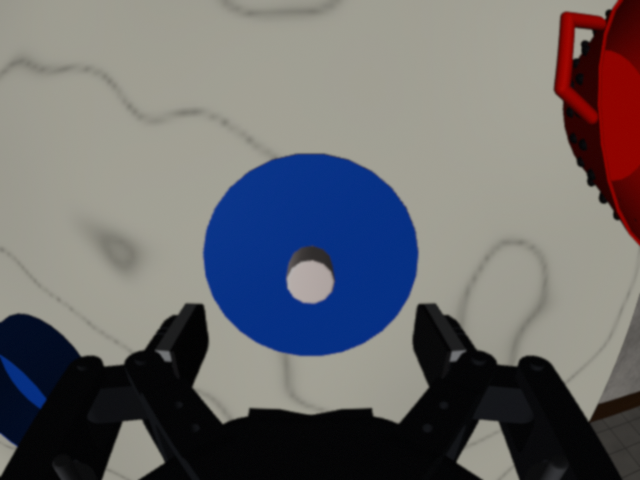

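Knob at (309,282) gives (0.561, 0.397), in agreement. Descending.

{"fn": "move_arm", "kwargs": {
  "commands": [
    {"dx": -0.001, "dy": 0, "dz": 0.02, "roll": 0, "gripper": 0},
    {"dx": -0.001, "dy": 0, "dz": 0.045, "roll": 0, "gripper": 0},
    {"dx": -0.001, "dy": 0, "dz": 0.06, "roll": 0, "gripper": 0},
    {"dx": -0.001, "dy": 0, "dz": 0.06, "roll": 0, "gripper": 0},
    {"dx": -0.001, "dy": 0, "dz": 0.06, "roll": 0, "gripper": 0}
  ]
}}

```text
time_s: 17.5
ee_pos: [0.5619, 0.3979, 0.0462]
tcp_rot: [0.001, 3.141, 0.001]
ft_force: [-0.2, -0.1, -0.1]
width: 0.0856
```

{"fn": "move_arm", "kwargs": {
  "commands": [
    {"dx": 0, "dy": 0, "dz": 0, "roll": 0, "gripper": 255},
    {"dx": 0, "dy": 0, "dz": 0, "roll": 0, "gripper": 255},
    {"dx": 0, "dy": 0, "dz": 0, "roll": 0, "gripper": 255},
    {"dx": 0, "dy": 0, "dz": 0, "roll": 0, "gripper": 255},
    {"dx": 0, "dy": 0, "dz": 0, "roll": 0, "gripper": 255}
  ]
}}

```text
time_s: 18.0
ee_pos: [0.5617, 0.3983, 0.0459]
tcp_rot: [0.0, 3.141, 0.001]
ft_force: [-1.6, -0.6, 4.8]
width: 0.0239
```

{"fn": "move_arm", "kwargs": {
  "commands": [
    {"dx": 0, "dy": 0, "dz": -0.01, "roll": 0, "gripper": 255},
    {"dx": 0, "dy": 0, "dz": -0.04, "roll": 0, "gripper": 255},
    {"dx": 0, "dy": 0, "dz": -0.08, "roll": 0, "gripper": 255},
    {"dx": 0, "dy": 0, "dz": -0.11, "roll": 0, "gripper": 255},
    {"dx": 0, "dy": 0, "dz": -0.11, "roll": 0, "gripper": 255}
  ]
}}

```text
time_s: 18.5
ee_pos: [0.5631, 0.3991, 0.1608]
tcp_rot: [0.0, 3.135, 0.006]
ft_force: [0.3, -0.2, -1.2]
width: 0.0236
```

{"fn": "move_arm", "kwargs": {
  "commands": [
    {"dx": -0.013, "dy": -0.028, "dz": 0, "roll": 0, "gripper": 255},
    {"dx": -0.03, "dy": -0.066, "dz": 0, "roll": 0, "gripper": 255},
    {"dx": -0.048, "dy": -0.104, "dz": 0, "roll": 0, "gripper": 255},
    {"dx": -0.066, "dy": -0.142, "dz": 0, "roll": 0, "gripper": 255},
    {"dx": -0.083, "dy": -0.18, "dz": 0, "roll": 0, "gripper": 255}
  ]
}}

```text
time_s: 19.0
ee_pos: [0.6446, 0.2163, 0.1547]
tcp_rot: [0.0, -3.14, 0.0]
ft_force: [1.4, -0.8, -1.3]
width: 0.0235
```

{"fn": "move_arm", "kwargs": {
  "commands": [
    {"dx": -0.017, "dy": -0.037, "dz": 0, "roll": 0, "gripper": 255},
    {"dx": -0.03, "dy": -0.066, "dz": 0.01, "roll": 0, "gripper": 255},
    {"dx": -0.03, "dy": -0.066, "dz": 0.032, "roll": 0, "gripper": 255},
    {"dx": -0.03, "dy": -0.066, "dz": 0.032, "roll": 0, "gripper": 255},
    {"dx": -0.03, "dy": -0.066, "dz": 0.032, "roll": 0, "gripper": 255}
  ]
}}

```text
time_s: 19.5
ee_pos: [0.6739, 0.1523, 0.123]
tcp_rot: [0.0, -3.14, 0.0]
ft_force: [0.1, 0.4, -1.2]
width: 0.0237
```

Run:
```python
from h import *
print([env.sense()[k] for k in('ee_pos','ft_force')])
c=env.camera('side');cv2.imwrite('pics/s13.png',c['image'][130:370,200:520].repeat(2,0).repeat(2,1))
```

```text
[array([0.67392939, 0.15234385, 0.12296887]), array([ 0.14085721,  0.41423867, -1.18201219])]
```

View pics/s13.png

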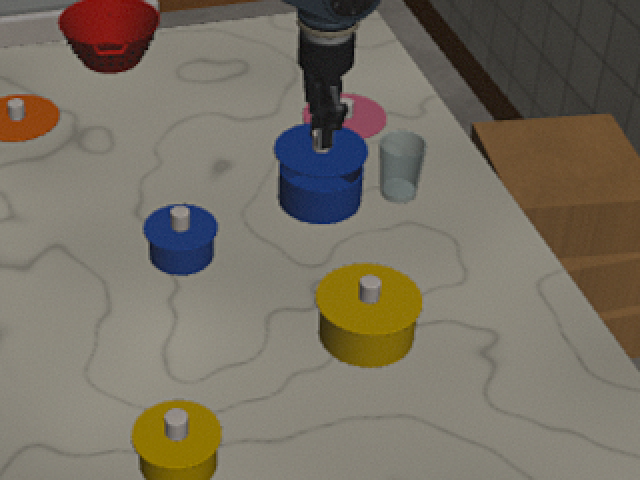

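The three placed lids lie flat. The large blue lid is centred above its box, clear of the tumbler. Lowering and releasing.

{"fn": "move_arm", "kwargs": {
  "commands": [
    {"dx": -0.001, "dy": 0, "dz": 0.01, "roll": 0, "gripper": 255},
    {"dx": -0.001, "dy": 0, "dz": 0.02, "roll": 0, "gripper": 255},
    {"dx": -0.001, "dy": 0, "dz": 0.027, "roll": 0, "gripper": 255},
    {"dx": -0.001, "dy": 0, "dz": 0.027, "roll": 0, "gripper": 255},
    {"dx": -0.001, "dy": 0, "dz": 0.027, "roll": 0, "gripper": 255}
  ]
}}

```text
time_s: 20.05
ee_pos: [0.6753, 0.1521, 0.0958]
tcp_rot: [0.0, -3.141, 0.0]
ft_force: [0.0, -0.3, -1.8]
width: 0.0238
```

{"fn": "move_arm", "kwargs": {
  "commands": [
    {"dx": 0, "dy": 0, "dz": 0, "roll": 0, "gripper": 0},
    {"dx": 0, "dy": 0, "dz": 0, "roll": 0, "gripper": 0},
    {"dx": 0, "dy": 0, "dz": 0, "roll": 0, "gripper": 0},
    {"dx": 0, "dy": 0, "dz": 0, "roll": 0, "gripper": 0},
    {"dx": 0, "dy": 0, "dz": 0, "roll": 0, "gripper": 0}
  ]
}}

```text
time_s: 20.55
ee_pos: [0.6755, 0.152, 0.0963]
tcp_rot: [0.0, 3.141, 0.0]
ft_force: [-0.5, 0.1, -0.4]
width: 0.0853
```

{"fn": "move_arm", "kwargs": {
  "commands": [
    {"dx": 0, "dy": 0, "dz": -0.02, "roll": 0, "gripper": 0},
    {"dx": 0, "dy": 0, "dz": -0.05, "roll": 0, "gripper": 0},
    {"dx": 0, "dy": 0, "dz": -0.09, "roll": 0, "gripper": 0},
    {"dx": 0, "dy": 0, "dz": -0.12, "roll": 0, "gripper": 0},
    {"dx": 0, "dy": 0, "dz": -0.12, "roll": 0, "gripper": 0}
  ]
}}

```text
time_s: 21.05
ee_pos: [0.6772, 0.1523, 0.2215]
tcp_rot: [0.0, 3.134, 0.002]
ft_force: [-0.0, 0.3, -0.1]
width: 0.0857
```

{"fn": "move_arm", "kwargs": {
  "commands": [
    {"dx": 0.04, "dy": 0.01, "dz": 0, "roll": 0, "gripper": 0},
    {"dx": 0.08, "dy": 0.02, "dz": -0.01, "roll": 0, "gripper": 0},
    {"dx": 0.12, "dy": 0.04, "dz": -0.02, "roll": 0, "gripper": 0},
    {"dx": 0.16, "dy": 0.07, "dz": -0.03, "roll": 0, "gripper": 0},
    {"dx": 0.19, "dy": 0.1, "dz": -0.03, "roll": 0, "gripper": 0}
  ]
}}

```text
time_s: 21.55
ee_pos: [0.4837, 0.2526, 0.2471]
tcp_rot: [0.001, 3.141, 0.001]
ft_force: [1.8, 1.1, -0.5]
width: 0.0853
```

{"fn": "move_arm", "kwargs": {
  "commands": [
    {"dx": 0.03, "dy": 0.03, "dz": 0, "roll": 0, "gripper": 0},
    {"dx": 0.06, "dy": 0.06, "dz": 0, "roll": 0, "gripper": 0},
    {"dx": 0.09, "dy": 0.09, "dz": 0, "roll": 0, "gripper": 0},
    {"dx": 0.12, "dy": 0.12, "dz": 0, "roll": 0, "gripper": 0},
    {"dx": 0.15, "dy": 0.15, "dz": 0, "roll": 0, "gripper": 0}
  ]
}}

```text
time_s: 22.05
ee_pos: [0.334, 0.4029, 0.2459]
tcp_rot: [-0.0, -3.141, 0.0]
ft_force: [0.1, 0.1, -0.0]
width: 0.0855
```

Run:
```python
from h import *
print(env.sense()['ee_pos'],env.sense()['time_s'])
t=env.camera('top');s=env.camera('side')
cv2.imwrite('pics/s14.png',s['image'][130:400,200:520].repeat(2,0).repeat(2,1));cv2.imwrite('pics/t14.png',t['image'][90:390,60:560])
a=np.linspace(0,2*np.pi,180,endpoint=False)
for n,xy,h,r in(('LB',(.675,.152),.050,.066),('LY',(.646,-.132),.050,.066),('SB',(.455,.079),.036,.05),('SY',(.372,-.278),.036,.05)):
    for c,nm in((t,'top'),(s,'side')):
        # flange centre via knob top: white blob near projected knob
        p=proj(c,np.array([[*xy,h+.038]]))[0]
        hs=cv2.cvtColor(c['image'],cv2.COLOR_BGR2HSV);m=cv2.inRange(hs,(0,0,130),(180,70,255))
        y0,x0=int(p[1])-14,int(p[0])-14;mm=np.zeros_like(m);mm[y0:y0+28,x0:x0+28]=m[y0:y0+28,x0:x0+28]
        b=cv2.moments(mm,True);q=np.array([b['m10'],b['m01']])/b['m00']
        print(n,nm,'knob',ray(c,q,h+.036).round(4),end=' ')
        if nm=='top':
            B=min(blobs(c,'b' if n[1]=='B' else 'y'),key=lambda k:np.hypot(*(cen(k)[0]-p)))
            (u,v),ax,_=cv2.fitEllipse(B);print('flange',ray(c,(u,v),h+.012).round(4),np.round(ax,1),'exp px',round(2*r*c['fx']/1.4,1))
    print()
```

```text
[0.33395078 0.40289935 0.24585635] 22.05
LB top knob [0.674  0.1518] flange [0.6733 0.1518] [50.2 50.4] exp px 52.5
LB side knob [0.667 0.182] 
LY top knob [ 0.6449 -0.133 ] flange [ 0.6437 -0.1315] [51.  51.9] exp px 52.5
LY side knob [ 0.6534 -0.116 ] 
SB top knob [0.4555 0.0796] flange [0.4544 0.0788] [38.1 38.1] exp px 39.8
SB side knob [0.4536 0.115 ] 
SY top knob [ 0.373  -0.2798] flange [ 0.3715 -0.2768] [38.6 39.8] exp px 39.8
SY side knob [ 0.3746 -0.2522]
```

View pics/s14.png

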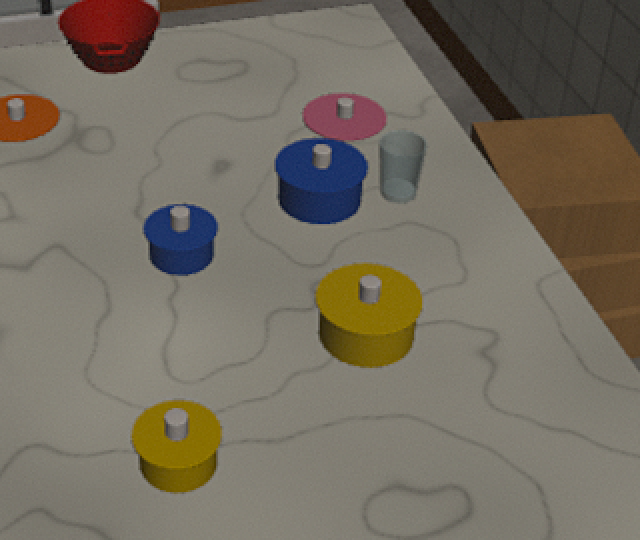

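View pics/t14.png

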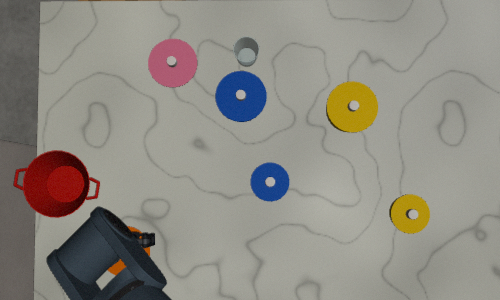

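Side-view knob numbers are off because that mask picks up the pale slab too. I'll do a cleaner side check: the full silhouette of box plus seated lid against the prediction, with the lid also modelled 8 mm high for contrast.

Run:
```python
from h import *
a=np.linspace(0,2*np.pi,180,endpoint=False)
def H(c,xy,rb,hb,rl,e=0,off=(0,0)):
    P=np.vstack([np.c_[xy[0]+r*np.cos(a)+o[0],xy[1]+r*np.sin(a)+o[1],a*0+z] for r,z,o in((rb,0,(0,0)),(rb,hb,(0,0)),(rl,hb+e,off),(rl,hb+.004+e,off))])
    return P
def fill(c,P,rows):
    m=np.zeros((480,640),np.uint8)
    for i in rows: cv2.fillConvexPoly(m,cv2.convexHull(np.round(proj(c,P[i])).astype(np.int32)),255)
    return m
for nm in('side','top'):
  c=env.camera(nm);M=masks(c['image'])
  for n,xy,k in(('LB',(.675,.152),'b'),('LY',(.646,-.132),'y'),('SB',(.455,.079),'b'),('SY',(.372,-.278),'y')):
    rb,hb,rl=(.06,.058,.066) if n[0]=='L' else (.044,.044,.05)
    def iou(xy,e,off=(0,0)):
        m=fill(c,H(c,xy,rb,hb,rl,e,off),(slice(0,360),slice(360,720)))
        x,y,w,h=cv2.boundingRect(m);R=np.s_[y-12:y+h+12,x-12:x+w+12]
        q=M[k][R].copy();cs,_=cv2.findContours(q,0,1);b=max(cs,key=cv2.contourArea);q=q*0;cv2.drawContours(q,[b],-1,255,-1)
        return ((q&m[R])>0).sum()/((q|m[R])>0).sum()
    from itertools import product
    best=max((iou((xy[0]+i*.002,xy[1]+j*.002),e,(p*.003,q*.003)),i*2,j*2,e,p*3,q*3) for i,j,e,p,q in product((-1,0,1,2),(-1,0,1,2),(0,.004,.008),(-2,-1,0,1,2),(-2,-1,0,1,2)))
    print(nm,n,'seated IoU',iou(xy,0).round(3),'+8mm',iou(xy,.008).round(3),'best iou,dx,dy box mm,e,lid off mm',np.round(best,3))
```

```text
side LB seated IoU 0.864 +8mm 0.82 best iou,dx,dy box mm,e,lid off mm [ 0.902  4.     4.     0.    -6.    -6.   ]
side LY seated IoU 0.917 +8mm 0.872 best iou,dx,dy box mm,e,lid off mm [ 0.956  4.     4.     0.    -6.    -6.   ]
side SB seated IoU 0.754 +8mm 0.707 best iou,dx,dy box mm,e,lid off mm [ 0.796  2.     4.     0.    -6.    -6.   ]
side SY seated IoU 0.906 +8mm 0.85 best iou,dx,dy box mm,e,lid off mm [ 0.951  2.     4.     0.    -3.    -6.   ]
top LB seated IoU 0.915 +8mm 0.895 best iou,dx,dy box mm,e,lid off mm [ 0.918  4.     0.     0.    -6.     0.   ]
top LY seated IoU 0.915 +8mm 0.899 best iou,dx,dy box mm,e,lid off mm [ 0.933  2.    -2.     0.    -3.     3.   ]
top SB seated IoU 0.889 +8mm 0.884 best iou,dx,dy box mm,e,lid off mm [ 0.895  0.     2.     0.     0.    -3.   ]
top SY seated IoU 0.891 +8mm 0.869 best iou,dx,dy box mm,e,lid off mm [ 9.17e-01  0.00e+00 -2.00e+00  4.00e-03  0.00e+00  6.00e+00]
```

Every silhouette fits "seated" better than raised. The plug's play in the mouth is only 8 mm, so a seated lid is necessarily within the 10 mm tolerance. Handing in.

Run:
```python
from cell import env
s=env.sense();print(s['time_s'],abs(s['joint_vel']).max(),s['ft_force'])
print(env.job_done())
```

```text
22.25 0.03907702301855501 [-0.34547409 -0.10315537 -0.05218317]
the job is handed in; nothing more can be done
None
```

I put all four lids on the boxes of their own colour and size, gripping each by its knob, and handed the job in at about 22 s of the 99 s allowed. The gripper was open and clear of everything. I left the orange and pink look-alikes, the tumbler and the colander alone; the last pictures show the tumbler upright and the colander in place. The hand-in gives no verdict.

- **Top view:** the lid knobs and flanges lie within about 3 mm of the box centres measured at the start. For all but the small yellow lid, where 4 mm high fitted slightly better, the seated height gave the best fit.
- **Side view:** all four lids look flat on their rims. The outline of box plus lid fits "seated" better than 4 or 8 mm high.
- **Checks that failed or disagreed:**
    - My side-view knob measurement was unusable, because its mask also picked up the pale slab.
    - The side outline fit preferred 3–6 mm lid offsets, mostly at the edge of its search range. I put this down to the masks, since the top view shows no such offset and a seated lid can only be about 8 mm off centre.
    - Outline overlap was rough, lowest at 0.75 for the small blue box.

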